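Wind the stone press down onto a rough stone

TASK

Clamp the rough stone in the bench press: wind the press's handwheel clockwise (seen from above), a full turn and more, until the foot bears firmly on the stone and holds it, and then let go of the wheel. Stop as soon as you feel it tighten, because over-tightening cracks the stone. Leave the stone where it lies and do not disturb the hammer, the loose lump or the slate slab.

Things in the scene. Friction and masses are not known exactly. Their poses are not given: they have to be found in the camera images.
- press: Green bridge press fixed to the bench. Origin: centre of the underside of its base plate (190 mm along its x, 270 mm along y, 30 mm high; the stone lies on its flat top). Steel columns of 26 mm diameter at y = -100 and +100 mm; the bridge across them (55 mm along x, 250 mm along y) spans heights 180 to 210 mm, with a 52 mm round boss on it up to 228 mm.
- wheel_centre (a point): Centre of the level dark handwheel, on its vertical axis, 258 mm above the bench at rim mid-height; the wheel never rises or sinks. Rim: circle of radius 90 mm to the middle of a round bar 16 mm thick. Hub 42 mm across, 28 mm below to 16 mm above this point. The screw, 22 mm thick, stands out of the hub (to 70 mm above this point at the start) and sinks as it is wound.
- handwheel (a joint): Angle in rad, growing clockwise seen from above; growing lowers the foot 60 mm a turn. Starts at 0 to 0.5; the foot meets the stone somewhere from 6.8 to 8.3; travel ends at 9.9. Running friction is 0.35 N m, so the wheel stays where it is left; every 10 N of foot force adds about 0.095 N m.
- foot: Foot of the press: round steel nose (32 mm diameter) on a stiff rubber spring (about 15 N per mm) at the lower end of the press's screw, on the wheel's axis; it slides without turning. Origin: its lowest point, 163 mm above the bench at wheel value 0. Holding needs over 15 N on the stone; 30 N is right; the wheel's friction keeps up to about 36 N after letting go; above 60 N the stone cracks.
- stone: Rough ochre stone, about 94 by 76 mm, lying loose on the press's base plate under the foot. Origin: centre of its underside, z up. Its top is uneven and slopes up towards its own +x, so its height under the foot is somewhere from 54 to 68 mm and has to be felt.
- hammer: Bystander: hammer, 270 mm long, lying on the bench. Origin on its underside, handle towards its own -x.
- lump: Bystander: grey limestone lump, about 100 by 80 by 65 mm. Origin: centre of its underside.
- slab: Bystander: slate slab 150 by 110 by 14 mm. Origin: centre of its underside.
- wheel_spoke (a point): Point on the middle of the handwheel's rim bar where one of its three spokes meets it; turns with the wheel. The round spokes, 11 mm thick, run level from hub to rim, 120 degrees apart. At joint value 0 this spoke points along the press's +x; at value q it has turned q clockwise from there.
There are look-alikes about, which are no part of the job. What is shaped like the stone but green is not meant.

How it is judged:
By the outcome, as a careful person would: the job done as asked, in the order asked, and still so for the second after the job is handed in, with the robot touching nothing.
It also fails if it takes over 72 s, if anything falls off the work surface, if the arm or the gripper's body presses on something with over 40 N, if the wrist force passes 120 N, or if a joint passes its speed limit or range.

ROBOT

A 7-joint arm with a two-finger parallel gripper is mounted at the origin on the work surface. World frame = base frame: x ahead of the robot, y to its left, z up, the work surface at z = 0. Lengths are in m, angles in degrees, forces in N, time in s.
With the tool pointing down it reaches from about 0.425 to 0.875 m from the base axis. Payload 4.7 kg.
Tool frame: the origin (TCP) lies on the centre line of the jaws, within the pads' length; the fingertips stand 19 mm ahead of it and the grasp point (between the pads) is the TCP; z points along the fingers, y is the line along which they close (so a half turn about z gives the same grasp; the last joint's range is limited). The gripper opens to 87 mm and grips with 3 to 60 N. Pads are 19 mm wide; open, the fingers measure 117 mm over their backs; the gripper's body (75 mm by 190 mm) begins 51 mm behind the grasp point.
Start: joints at [70.422, 18.392, -4.016, 83.108, 1.295, 78.541, -3.26], TCP at [0.226, -0.609, 0.208] pointing down, gripper open.
Joint ranges: [-163.93, 163.93], [-17.29, 119.83], [-79.2, 71.16], [3.27, 140.29], [-89.18, 269.18], [5.43, 117.66], [-154.24, 154.24]. Speed limits (degrees/s): [147.25, 147.25, 180, 180, 180, 180, 180].

INTERFACE

Orientations are given as [roll, pitch, yaw] about the fixed x, y, z axes, in that order (R = Rz(yaw) Ry(pitch) Rx(roll)).
In Python, from cell import env, imaging gives the robot as it stands.
- The arm moves only by the shell command python3 -m crank 'ROWS' [OPENING] [FORCE]. ROWS is JSON, a list of rows, each an object of numbers: "x", "y", "z": the shift along the tool's x, y, z in m; "turn": the turn about the tool's z in rad. In form: [{"x": .., "y": .., "z": .., "turn": ..}, ...]. A call has 1 to 12 rows; each row is the pose to reach, as a shift and turn from the pose commanded when the call began, along the tool's axes at that moment; what a row does not reach only later rows make up. A row lasts 1/8 s, in which the tool goes at most 62.5 mm and 10.7 degrees, less where a joint would pass 70% of its speed; a pose out of reach is approached as far as the arm can. A call with a gripper value outside its range is refused whole. OPENING is the finger opening in m, from 0 to 0.087, set as the call begins (- or left out, the last holds). The fingers move at their own pace and stop on an object; FORCE is the grip in N (left out, the last holds). Time passes only in rows, so rows that repeat a pose let the fingers close. It gives the time, the measured TCP pose, the force, the opening and the grip force at its end, in the units of the state.
- env.get_obs(): the state, without advancing time (a new reading comes with each control period).
- imaging.read_camera(name): name is "scene" or "top"; returns the picture (384x512x3 uint8, red, green, blue); there is no depth.
- imaging.get_calibration(name): a dict with "camera_matrix" (3x3 intrinsics, pixels), "position" and "attitude" of the camera in the world. Camera axes: x right, y up, looking along -z (the intrinsics and any distortion apply to the point x, -y, -z); pixel columns grow to the right and rows downward; lengths in m; the calibration is good to about 2 mm. A picture is of the moment at which its call begins. get_calibration takes no time and is no camera call.
- env.sign_off(): hands the job in; it is judged then, once.
The state is a dict: "time_s": time; "qpos": joint angles; "joint_velocities": joint speeds; "effort": joint torques, N m; "tool_pos": TCP position; "tool_rot": TCP orientation; "force": force on the tool from outside, world axes, zero at the start; "wrist_torque": the same for the moment, N m; "grip_width": finger opening in m; "grasp_force": force on a finger pad.
Only numpy, scipy, OpenCV 4.12 (cv2) and the standard library are available. Lean on these libraries where they do the work, as an engineer would, in place of code of your own. Each camera call takes 0.05 s, during which the arm holds its last target. There are 200 camera calls.

## Working session

There is one attempt and no reset: what is moved stays moved. The work goes in short steps, Python scripts to look and compute and a shell command to move; the robot and the scene stay as the last step left them, time stands still between calls to the robot, and variables do not carry over. Pictures are saved under pics/ and viewed, at most 10 in all, crops included, and the job is handed in when it is done.

```bash
ls; mkdir -p pics; python3 - <<'E'
from cell import env, imaging
import cv2
for n in ("scene","top"):
    im=imaging.read_camera(n); cv2.imwrite(f"pics/{n}0.png",im[:,:,::-1]); c=imaging.get_calibration(n); print(n,c)
o=env.get_obs(); print(o)
E
```

```text
pics
scene {'camera_matrix': array([[417.98872591,   0.        , 248.36003926],
       [  0.        , 417.98872591, 187.6230584 ],
       [  0.        ,   0.        ,   1.        ]]), 'position': array([1.18935065, 0.64465486, 1.20133307]), 'attitude': array([ 4.20865145e+01, -1.21480882e-01,  1.33138369e+02])}
top {'camera_matrix': array([[499.39306466,   0.        , 252.58648059],
       [  0.        , 499.39306466, 193.24765718],
       [  0.        ,   0.        ,   1.        ]]), 'position': array([ 4.18057032e-01, -2.77310040e-05,  1.70123764e+00]), 'attitude': array([  3.27095656,   0.78869662, -89.60960919])}
{'time_s': 0.1, 'qpos': array([70.42165752, 18.4334617 , -4.01574961, 83.16810269,  1.29544438,
       78.53843452, -3.26170221]), 'joint_velocities': array([ 0.03116594, -0.14131687, -0.05698484, -0.06472573, -0.03951915,
        0.03824608, -0.05642022]), 'effort': array([-1.78781152e-04, -4.92570949e+01, -4.05472387e-01, -3.13398707e+01,
       -6.40441803e-02,  3.94376472e-02,  6.77533421e-05]), 'tool_pos': array([ 0.2262018 , -0.60883188,  0.20678455]), 'tool_rot': array([-1.79905255e+02,  5.72131622e-03,  2.03865393e+01]), 'force': array([-0.56923318, -0.71495176,  0.37471936]), 'wrist_torque': array([-0.02112477, -0.00606751, -0.00376297]), 'grasp_force': 0.0, 'grip_width': 0.08669799290839039}
```

View pics/scene0.png

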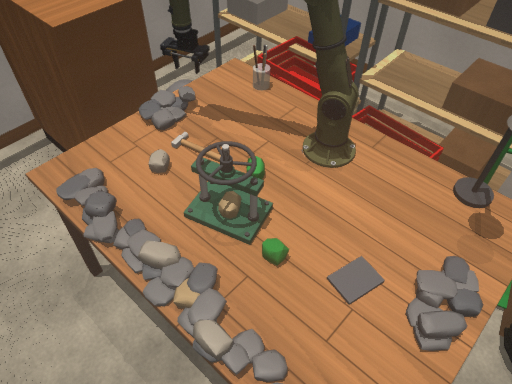

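View pics/top0.png

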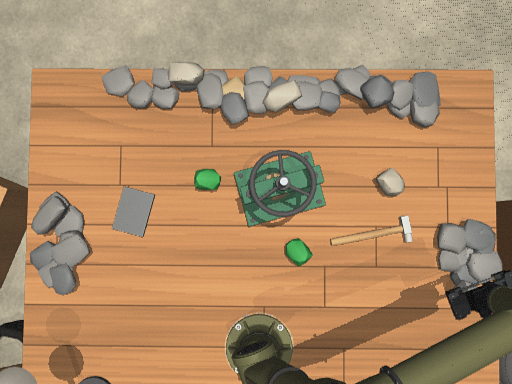

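The scene view shows the press with its wheel at about (227,160). In the top view the wheel centre is near (283,183) with the base plate around it, and the nearest green decoy is at (298,251).

```bash
cat > h.py <<'E'
import numpy as np, cv2
from scipy.spatial.transform import Rotation as R
from cell import env, imaging
def ray(n,uv):
    c=imaging.get_calibration(n); K=c["camera_matrix"]
    d=np.linalg.inv(K)@np.array([uv[0],uv[1],1.]); d=np.array([d[0],-d[1],-d[2]])
    return np.array(c["position"]), R.from_euler("xyz",c["attitude"],degrees=True).apply(d)
def plane(n,uv,z):
    p,d=ray(n,uv); return p+d*(z-p[2])/d[2]
def proj(n,P):
    c=imaging.get_calibration(n); q=R.from_euler("xyz",c["attitude"],degrees=True).inv().apply(np.array(P)-c["position"])
    u=c["camera_matrix"]@np.array([q[0],-q[1],-q[2]]); return u[:2]/u[2]
E
python3 - <<'E'
from h import *
im=cv2.imread("pics/top0.png"); hsv=cv2.cvtColor(im,cv2.COLOR_BGR2HSV)
dark=((im.max(2)<85)&(hsv[...,1]<90)).astype(np.uint8)*255
m=np.zeros_like(dark); m[140:228,240:328]=dark[140:228,240:328]
cs,_=cv2.findContours(m,cv2.RETR_EXTERNAL,cv2.CHAIN_APPROX_NONE)
c=max(cs,key=cv2.contourArea); e=cv2.fitEllipse(cv2.convexHull(c)); print(e)
C=plane("top",e[0],.258); print("centre",C, "rim pix",np.linalg.norm(plane("top",(e[0][0]+e[1][0]/2,e[0][1]),.258)-C))
# spokes: darkness along angle (world), radii 30..75 mm
ang=np.arange(0,360,2); sc=[]
for a in ang:
    s=0
    for r in np.arange(.035,.078,.003):
        u=proj("top",C+r*np.array([np.cos(np.radians(a)),np.sin(np.radians(a)),0])); s+=m[int(round(u[1])),int(round(u[0]))]>0
    sc.append(s)
print([(int(a),int(s)) for a,s in zip(ang,sc) if s>8])
# base plate
g=cv2.inRange(hsv,(60,60,40),(90,255,160)); g2=np.zeros_like(g); g2[140:235,225:335]=g[140:235,225:335]
pts=cv2.findNonZero(g2|m); 
r=cv2.minAreaRect(cv2.findNonZero(g2)); print(r); b=cv2.boxPoints(r); print([plane("top",p,.03).round(3)[:2] for p in b])
cv2.imwrite("pics/c0.png",cv2.resize(np.hstack([im[140:235,225:335],cv2.cvtColor(g2|0,cv2.COLOR_GRAY2BGR)[140:235,225:335]]),None,fx=3.6,fy=4))
E
```

```text
((282.2955627441406, 194.8115997314453), (27.357460021972656, 44.58617401123047), 69.08296966552734)
centre [ 0.49639769 -0.06555683  0.258     ] rim pix 0.03951645721170592
[]
((281.4713134765625, 187.58152770996094), (55.902923583984375, 84.61212921142578), 74.38900756835938)
[array([0.584, 0.089]), array([ 0.663, -0.184]), array([ 0.482, -0.234]), array([0.404, 0.037])]
```

View pics/c0.png

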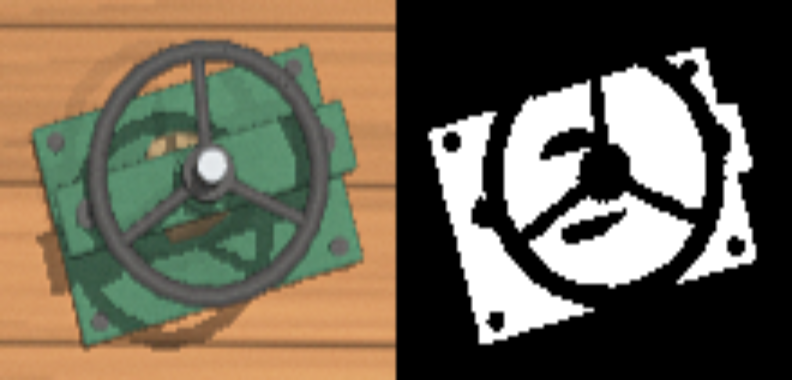

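The crop shows the wheel rim centred at crop (208,172), with spokes meeting the rim at (198,55), (307,218) and (120,240). The plate corners are at (35,130), (308,45), (362,262) and (85,345). I'll convert these to world positions.

```bash
cat >> h.py <<'E'
def rows(o,pts):
    "pts: list of (x,y,z,yaw deg) world -> rows in the tool frame of obs o (tool down)"
    p0=np.array(o["tool_pos"]); ps=np.radians(o["tool_rot"][2]); out=[]
    for x,y,z,w in pts:
        d=np.array([x,y,z])-p0
        t=(ps-np.radians(w)+np.pi)%(2*np.pi)-np.pi
        out.append({"x":round(float(d[0]*np.cos(ps)+d[1]*np.sin(ps)),3),"y":round(float(d[0]*np.sin(ps)-d[1]*np.cos(ps)),3),"z":round(float(-d[2]),3),"turn":round(float(t),2)})
    return out
E
python3 - <<'E'
from h import *
im=cv2.imread("pics/top0.png"); hsv=cv2.cvtColor(im,cv2.COLOR_BGR2HSV)
px=lambda p:(225+p[0]/3.6-.4,140+p[1]/4-.4)
g=((hsv[...,1]<70)&(im.max(2)<120)).astype(np.uint8)*255
m=np.zeros_like(g); m[140:228,240:328]=g[140:228,240:328]
c=max(cv2.findContours(m,cv2.RETR_EXTERNAL,cv2.CHAIN_APPROX_NONE)[0],key=cv2.contourArea)
e=cv2.fitEllipse(cv2.convexHull(c)); print(e)
C0=plane("top",px((208,172.5)),.258); C=plane("top",e[0],.258); print(C0,C)
P=[plane("top",px(p),.03)[:2] for p in ((35,130),(308,45),(362,262),(85,345))]
print("plate",np.mean(P,0),[np.degrees(np.arctan2(*(P[i]-P[j])[::-1])) for i,j in ((0,1),(0,3),(3,2),(1,2))])
for s in ((198,55),(307,218),(120,240)):
    d=plane("top",px(s),.258)-C0; print(np.degrees(np.arctan2(d[1],d[0])),np.hypot(*d[:2]))
E
```

```text
((282.2366027832031, 182.93519592285156), (65.85575866699219, 73.07427215576172), 60.71761703491211)
[ 0.53145363 -0.06567481  0.258     ] [ 0.53084083 -0.06526835  0.258     ]
plate [ 0.53028819 -0.06628128] [np.float64(106.03164842104471), np.float64(14.937916024380739), np.float64(105.45728473405809), np.float64(15.371044653405843)]
5.579531465508773 0.08596906117139302
-112.23491416105153 0.08592070445474821
124.99990316985541 0.0860456398915479
```

```bash
python3 - <<'E'
from h import *
o=env.get_obs(); print(rows(o,[(.226,-.609,.40,20.4),(.536,-.123,.40,95)]))
E
```

```text
[{'x': -0.0, 'y': 0.0, 'z': -0.193, 'turn': -0.0}, {'x': 0.46, 'y': -0.347, 'z': -0.193, 'turn': -1.3}]
```

```bash
python3 -m crank '[{"z":-0.06},{"z":-0.12},{"z":-0.193},{"x":0.046,"y":-0.035,"z":-0.193,"turn":-0.13},{"x":0.092,"y":-0.069,"z":-0.193,"turn":-0.26},{"x":0.138,"y":-0.104,"z":-0.193,"turn":-0.39},{"x":0.184,"y":-0.139,"z":-0.193,"turn":-0.52},{"x":0.23,"y":-0.174,"z":-0.193,"turn":-0.65},{"x":0.276,"y":-0.208,"z":-0.193,"turn":-0.78},{"x":0.322,"y":-0.243,"z":-0.193,"turn":-0.91},{"x":0.368,"y":-0.278,"z":-0.193,"turn":-1.04},{"x":0.414,"y":-0.312,"z":-0.193,"turn":-1.17}]' 0 10
python3 - <<'E'
from h import *
o=env.get_obs(); print(o["qpos"].round(0),o["tool_rot"]); print(rows(o,[(.536,-.123,.40,95),(.536,-.123,.266,95)]))
E
```

```text
[70. 18. -4. 83.  1. 79. -3.] [-1.79905255e+02  5.72131622e-03  2.03865393e+01]
[{'x': 0.46, 'y': -0.347, 'z': -0.193, 'turn': -1.3}, {'x': 0.46, 'y': -0.347, 'z': -0.059, 'turn': -1.3}]invalid input
```

```bash
python3 -m crank '[{"x":0,"y":0,"z":-0.06,"turn":0},{"x":0,"y":0,"z":-0.12,"turn":0},{"x":0,"y":0,"z":-0.193,"turn":0},{"x":0.046,"y":-0.035,"z":-0.193,"turn":-0.13},{"x":0.092,"y":-0.069,"z":-0.193,"turn":-0.26},{"x":0.138,"y":-0.104,"z":-0.193,"turn":-0.39},{"x":0.184,"y":-0.139,"z":-0.193,"turn":-0.52},{"x":0.23,"y":-0.174,"z":-0.193,"turn":-0.65},{"x":0.276,"y":-0.208,"z":-0.193,"turn":-0.78},{"x":0.322,"y":-0.243,"z":-0.193,"turn":-0.91},{"x":0.368,"y":-0.278,"z":-0.193,"turn":-1.04},{"x":0.414,"y":-0.312,"z":-0.193,"turn":-1.17}]' 0 10
python3 - <<'E'
from h import *
o=env.get_obs(); print(o["qpos"].round(0),o["tool_rot"]); print(rows(o,[(.536,-.123,.40,95),(.536,-.123,.266,95)]))
E
```

```text
time_s: 1.6
tool_pos: [0.5063, -0.1709, 0.4005]
tool_rot: [-180.0, 0.0, 87.7]
force: [0.8, -0.9, -0.2]
grip_width: 0.0006
grasp_force: 0.0
[ 43.   4. -30.  78.   2.  98.  12.] [-1.79984086e+02  1.90361245e-02  8.76521085e+01]
[{'x': 0.049, 'y': 0.028, 'z': 0.0, 'turn': -0.13}, {'x': 0.049, 'y': 0.028, 'z': 0.134, 'turn': -0.13}]
```

```bash
python3 -m crank '[{"x":0.049,"y":0.028,"z":0,"turn":-0.13},{"x":0.049,"y":0.028,"z":0,"turn":-0.13},{"x":0.049,"y":0.028,"z":0.04,"turn":-0.13},{"x":0.049,"y":0.028,"z":0.08,"turn":-0.13},{"x":0.049,"y":0.028,"z":0.105,"turn":-0.13},{"x":0.049,"y":0.028,"z":0.105,"turn":-0.13}]'
python3 - <<'E'
from h import *
im=imaging.read_camera("scene"); cv2.imwrite("pics/s1.png",cv2.resize(im[90:250,150:310,::-1],(600,600)))
E
```

```text
time_s: 2.35
tool_pos: [0.5342, -0.1259, 0.2935]
tool_rot: [-179.7, -0.1, 94.8]
force: [-0.4, -0.3, 0.6]
grip_width: 0.0004
grasp_force: 0.0
```

View pics/s1.png

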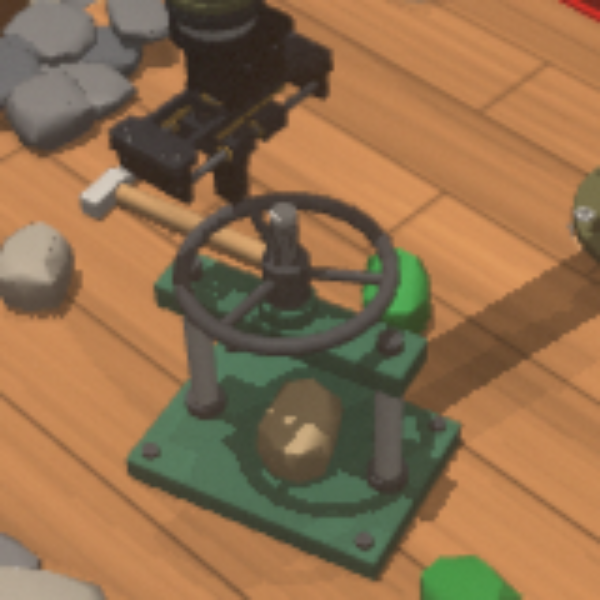

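The gripper is above the far side of the wheel, with its fingertips ending near crop (230,200). I'll check this against the projection.

```bash
python3 - <<'E'
from h import *
f=lambda P:(proj("scene",P)-[150,90])*3.75
print("tip",f((.534,-.126,.2745)),"ctr",f((.531,-.0655,.258)),"screwtop",f((.531,-.0655,.327)),"rim275",f((.539,-.155,.258)))
o=env.get_obs(); print(o["tool_pos"],rows(o,[(.536,-.123,.266,95)]))
C=np.array([.531,-.0655])
E
```

```text
tip [235.04603006 222.26279071] ctr [287.36351861 267.54001523] screwtop [284.3212857  207.72194459] rim275 [209.40422307 223.54351183]
[ 0.53524295 -0.12585675  0.29540077] [{'x': 0.003, 'y': 0.001, 'z': 0.029, 'turn': -0.0}]
```

```bash
python3 -m crank '[{"x":0.003,"y":0.001,"z":0.01,"turn":0},{"x":0.003,"y":0.001,"z":0.018,"turn":0},{"x":0.003,"y":0.001,"z":0.024,"turn":0},{"x":0.003,"y":0.001,"z":0.029,"turn":0},{"x":0.003,"y":0.001,"z":0.029,"turn":0}]'
python3 - <<'E'
from h import *
o=env.get_obs(); print(o["tool_pos"],o["force"])
C=np.array([.531,-.0655])
def arc(th): 
    a=np.radians(th); return (C[0]+.058*np.cos(a),C[1]+.058*np.sin(a),.266,th-180)
for r in rows(o,[arc(t) for t in range(267,178,-8)]): print(r)
E
```

```text
time_s: 3.02
tool_pos: [0.5365, -0.1219, 0.2663]
tool_rot: [-180.0, -0.0, 94.9]
force: [-0.2, 0.1, 0.4]
grip_width: 0.0004
grasp_force: 0.0
[ 0.53649622 -0.12190426  0.26632937] [-0.21420111  0.14403384  0.36858516]
{'x': -0.001, 'y': -0.009, 'z': 0.0, 'turn': 0.14}
{'x': 0.001, 'y': -0.017, 'z': 0.0, 'turn': 0.28}
{'x': 0.004, 'y': -0.024, 'z': 0.0, 'turn': 0.42}
{'x': 0.007, 'y': -0.031, 'z': 0.0, 'turn': 0.56}
{'x': 0.012, 'y': -0.038, 'z': 0.0, 'turn': 0.7}
{'x': 0.018, 'y': -0.044, 'z': 0.0, 'turn': 0.84}
{'x': 0.024, 'y': -0.049, 'z': 0.0, 'turn': 0.98}
{'x': 0.031, 'y': -0.053, 'z': 0.0, 'turn': 1.11}
{'x': 0.039, 'y': -0.056, 'z': 0.0, 'turn': 1.25}
{'x': 0.046, 'y': -0.058, 'z': 0.0, 'turn': 1.39}
{'x': 0.055, 'y': -0.059, 'z': 0.0, 'turn': 1.53}
{'x': 0.063, 'y': -0.058, 'z': 0.0, 'turn': 1.67}
```

```bash
python3 -m crank '[{"x":-0.001,"y":-0.009,"z":0,"turn":0.14},{"x":0.001,"y":-0.017,"z":0,"turn":0.28},{"x":0.004,"y":-0.024,"z":0,"turn":0.42},{"x":0.007,"y":-0.031,"z":0,"turn":0.56}]'
cat >> h.py <<'E'
C=np.array([.531,-.0655])
def arc(th,yaw=None):
    a=np.radians(th); return (C[0]+.058*np.cos(a),C[1]+.058*np.sin(a),.266,th-180 if yaw is None else yaw)
def state(o):
    d=np.array(o["tool_pos"][:2])-C; th=np.degrees(np.arctan2(d[1],d[0]))
    t=np.array([d[1],-d[0]])/np.hypot(*d); f=np.array(o["force"])
    return dict(th=round(th,1),r=round(float(np.hypot(*d)),4),Ft=round(float(-f[:2]@t),2),Fr=round(float(f[:2]@d/np.hypot(*d)),2),Mz=round(float(np.cross(np.append(d,0),np.append(-f[:2],0))[2]),3),Fz=round(f[2],1),q=np.array(o["qpos"]).round(0))
def nxt(ths,yaw=None):
    o=env.get_obs(); print(state(o)); import json
    print(json.dumps(rows(o,[arc(t,yaw) for t in ths])))
E
python3 - <<'E'
from h import *
nxt(range(235,178,-8))
E
```

```text
time_s: 3.52
tool_pos: [0.5051, -0.1175, 0.2671]
tool_rot: [180.0, 0.0, 62.5]
force: [0.7, 0.6, 1.2]
grip_width: 0.0007
grasp_force: 0.0
{'th': np.float64(-116.4), 'r': 0.0581, 'Ft': 0.33, 'Fr': -0.86, 'Mz': -0.019, 'Fz': np.float64(1.2), 'q': array([ 40.,   2., -31.,  95.,   1.,  83., -18.])}
[{"x": 0.001, "y": -0.009, "z": 0.001, "turn": 0.13}, {"x": 0.002, "y": -0.017, "z": 0.001, "turn": 0.27}, {"x": 0.005, "y": -0.024, "z": 0.001, "turn": 0.41}, {"x": 0.009, "y": -0.031, "z": 0.001, "turn": 0.55}, {"x": 0.013, "y": -0.038, "z": 0.001, "turn": 0.69}, {"x": 0.019, "y": -0.044, "z": 0.001, "turn": 0.83}, {"x": 0.025, "y": -0.049, "z": 0.001, "turn": 0.97}, {"x": 0.032, "y": -0.053, "z": 0.001, "turn": 1.11}]
```

```bash
python3 - <<'E'
from h import *
im=imaging.read_camera("scene"); im2=imaging.read_camera("top")
a=cv2.resize(im[110:230,160:280,::-1],(400,400)); b=cv2.resize(im2[130:240,230:340,::-1],(400,400))
cv2.imwrite("pics/s2.png",np.hstack([a,b]))
E
```

```text
(no output)
```

View pics/s2.png

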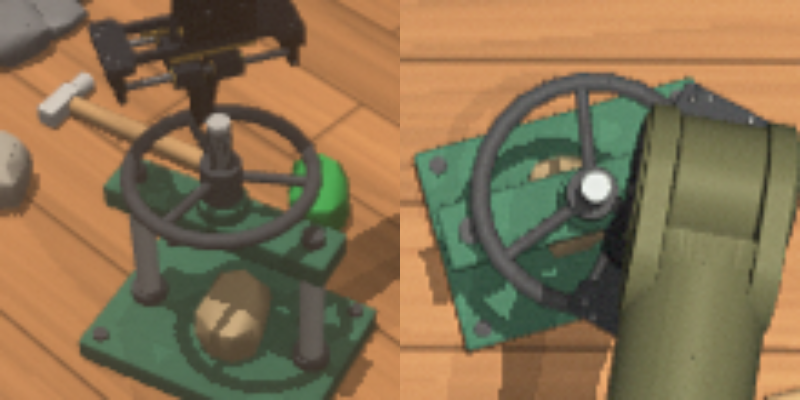

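```bash
python3 - <<'E'
from h import *
print(imaging.get_calibration("top"))
o=env.get_obs(); p=o["tool_pos"]; print(p,o["tool_rot"],o["grip_width"])
for n,off,s in(("scene",(160,110),400/120),("top",(230,130),400/110)):
    f=lambda P:((proj(n,P)-off)*s).round(0)
    print(n,"tip",f(p-[0,0,.019]),"tcp",f(p),"S2 rim",f((C[0]+.09*np.cos(np.radians(246)),C[1]+.09*np.sin(np.radians(246)),.258)),"S2 mid",f((C[0]+.058*np.cos(np.radians(246)),C[1]+.058*np.sin(np.radians(246)),.258)), "S1",f((C[0]+.09*np.cos(np.radians(6)),C[1]+.09*np.sin(np.radians(6)),.258)),"S3",f((C[0]+.09*np.cos(np.radians(126)),C[1]+.09*np.sin(np.radians(126)),.258)))
E
python3 - <<'E'
import cv2
im=cv2.imread("pics/s2.png")[60:260,90:340]; cv2.imwrite("pics/s2z.png",cv2.convertScaleAbs(cv2.resize(im,(750,600)),alpha=2.0,beta=20))
E
```

```text
{'camera_matrix': array([[499.39306466,   0.        , 252.58648059],
       [  0.        , 499.39306466, 193.24765718],
       [  0.        ,   0.        ,   1.        ]]), 'position': array([ 4.18057032e-01, -2.77310040e-05,  1.70123764e+00]), 'attitude': array([  3.27095656,   0.78869662, -89.60960919])}
[ 0.50502439 -0.11737145  0.2672454 ] [1.79951069e+02 2.15415326e-02 6.27735516e+01] 0.0006688392239259963
scene tip [204. 140.] tcp [203. 126.] S2 rim [190. 113.] S2 mid [201. 133.] S1 [161. 225.] S3 [315. 179.]
top tip [254. 226.] tcp [256. 225.] S2 rim [294. 239.] S2 mid [257. 222.] S1 [179.  81.] S3 [ 98. 258.]
```

View pics/s2z.png

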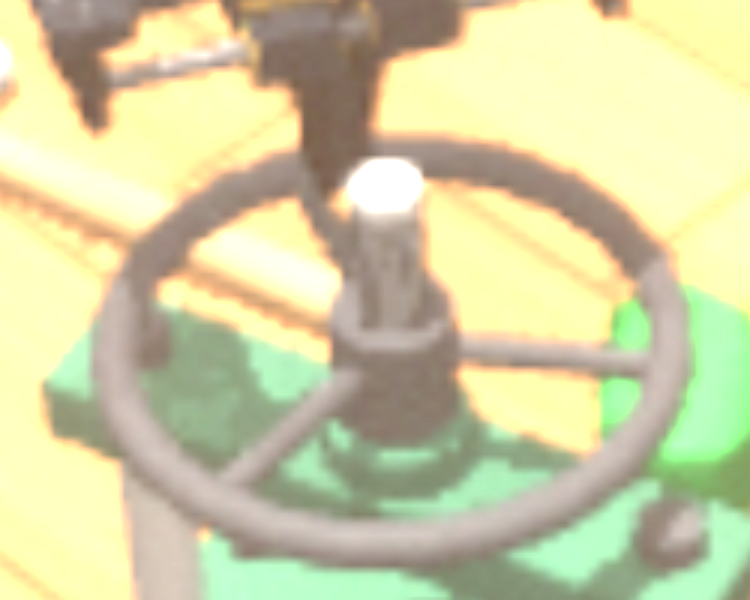

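The fingertips end near zoom (335,195), higher than predicted (342,240). They seem to have passed over the spoke. I'll check the tip height against the first picture.

```bash
python3 - <<'E'
from h import *
for s in (-.05,.05):
  for z in (.188,.207):
    a=np.radians(20.4); print(s,z,proj("scene",(.2262+s*np.sin(a),-.6088-s*np.cos(a),z)).round(1))
im=cv2.imread("pics/scene0.png")[20:90,150:220]; cv2.imwrite("pics/z.png",cv2.convertScaleAbs(cv2.resize(im,(560,560),interpolation=cv2.INTER_NEAREST),alpha=1.8,beta=30))
E
```

```text
-0.05 0.188 [198.7  78.8]
-0.05 0.207 [198.3  75. ]
0.05 0.188 [178.1  73.7]
0.05 0.207 [177.5  69.9]
```

View pics/z.png

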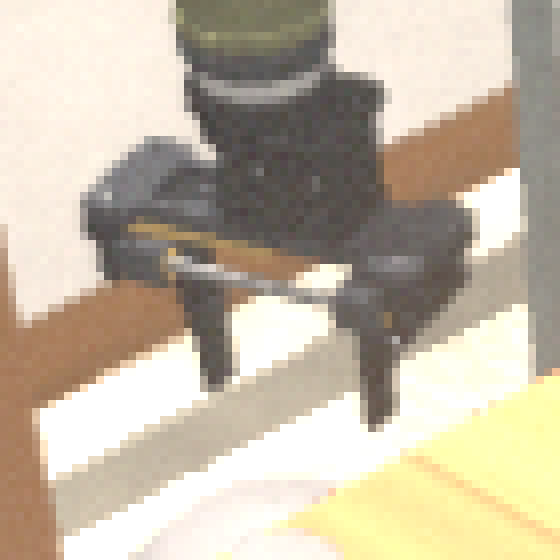

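The real fingertips sit near the reported TCP height, about 20 mm higher than assumed, so they passed above the spoke. I'll go back and lower the tool.

```bash
sed -i 's/\.266,th-180/.244,th-180/' h.py; python3 - <<'E'
from h import *
nxt([250,258,266,274,276])
E
```

```text
{'th': np.float64(-116.6), 'r': 0.058, 'Ft': 0.26, 'Fr': -0.7, 'Mz': -0.015, 'Fz': np.float64(0.0), 'q': array([ 40.,   2., -31.,  95.,   1.,  83., -18.])}
[{"x": 0.0, "y": 0.007, "z": 0.023, "turn": -0.13}, {"x": 0.002, "y": 0.015, "z": 0.023, "turn": -0.27}, {"x": 0.005, "y": 0.022, "z": 0.023, "turn": -0.41}, {"x": 0.008, "y": 0.029, "z": 0.023, "turn": -0.55}, {"x": 0.009, "y": 0.031, "z": 0.023, "turn": -0.58}]
```

```bash
python3 -m crank '[{"x":0.0,"y":0.007,"z":0,"turn":-0.13},{"x":0.002,"y":0.015,"z":0,"turn":-0.27},{"x":0.005,"y":0.022,"z":0,"turn":-0.41},{"x":0.009,"y":0.031,"z":0,"turn":-0.58},{"x":0.009,"y":0.031,"z":0.006,"turn":-0.58},{"x":0.009,"y":0.031,"z":0.012,"turn":-0.58},{"x":0.009,"y":0.031,"z":0.018,"turn":-0.58},{"x":0.009,"y":0.031,"z":0.023,"turn":-0.58},{"x":0.009,"y":0.031,"z":0.023,"turn":-0.58}]'
python3 - <<'E'
from h import *
nxt(range(268,235,-8))
E
```

```text
time_s: 4.75
tool_pos: [0.5365, -0.1237, 0.2433]
tool_rot: [-180.0, -0.0, 96.0]
force: [-0.3, -0.3, -0.2]
grip_width: 0.0007
grasp_force: 0.0
{'th': np.float64(-84.6), 'r': 0.0584, 'Ft': -0.37, 'Fr': 0.31, 'Mz': 0.022, 'Fz': np.float64(-0.2), 'q': array([ 40.,   7., -33.,  93.,   4.,  80.,  13.])}
[{"x": 0.001, "y": -0.007, "z": -0.001, "turn": 0.14}, {"x": 0.003, "y": -0.015, "z": -0.001, "turn": 0.28}, {"x": 0.005, "y": -0.023, "z": -0.001, "turn": 0.42}, {"x": 0.009, "y": -0.03, "z": -0.001, "turn": 0.56}, {"x": 0.014, "y": -0.037, "z": -0.001, "turn": 0.7}]
```

```bash
python3 -m crank '[{"x":0.001,"y":-0.007,"z":0,"turn":0.14},{"x":0.003,"y":-0.015,"z":0,"turn":0.28},{"x":0.005,"y":-0.023,"z":0,"turn":0.42},{"x":0.009,"y":-0.030,"z":0,"turn":0.56},{"x":0.014,"y":-0.037,"z":0,"turn":0.7}]'
python3 - <<'E'
from h import *
nxt(range(228,135,-8))
E
```

```text
time_s: 5.38
tool_pos: [0.5009, -0.1153, 0.245]
tool_rot: [179.6, -0.1, 55.6]
force: [5.8, -3.7, -0.1]
grip_width: 0.0006
grasp_force: 2.6
{'th': np.float64(-121.1), 'r': 0.0582, 'Ft': 6.86, 'Fr': 0.19, 'Mz': -0.399, 'Fz': np.float64(-0.1), 'q': array([ 40.,   2., -30.,  98.,   1.,  80., -25.])}
[{"x": 0.001, "y": -0.011, "z": 0.001, "turn": 0.13}, {"x": 0.002, "y": -0.019, "z": 0.001, "turn": 0.27}, {"x": 0.005, "y": -0.027, "z": 0.001, "turn": 0.41}, {"x": 0.009, "y": -0.034, "z": 0.001, "turn": 0.55}, {"x": 0.013, "y": -0.04, "z": 0.001, "turn": 0.69}, {"x": 0.019, "y": -0.046, "z": 0.001, "turn": 0.83}, {"x": 0.025, "y": -0.051, "z": 0.001, "turn": 0.97}, {"x": 0.032, "y": -0.055, "z": 0.001, "turn": 1.11}, {"x": 0.04, "y": -0.058, "z": 0.001, "turn": 1.25}, {"x": 0.048, "y": -0.06, "z": 0.001, "turn": 1.39}, {"x": 0.056, "y": -0.061, "z": 0.001, "turn": 1.53}, {"x": 0.064, "y": -0.061, "z": 0.001, "turn": 1.67}]
```

```bash
python3 -m crank '[{"x":0.001,"y":-0.008,"z":0,"turn":0.14},{"x":0.002,"y":-0.016,"z":0,"turn":0.28},{"x":0.005,"y":-0.024,"z":0,"turn":0.42},{"x":0.009,"y":-0.031,"z":0,"turn":0.56},{"x":0.014,"y":-0.037,"z":0,"turn":0.7},{"x":0.019,"y":-0.043,"z":0,"turn":0.84},{"x":0.026,"y":-0.048,"z":0,"turn":0.98},{"x":0.033,"y":-0.052,"z":0,"turn":1.12},{"x":0.040,"y":-0.055,"z":0,"turn":1.26}]'
cat >> h.py <<'E'
def nx(th0,yaw,ths):
    o=env.get_obs(); s=state(o); print(s,o["tool_rot"][2]); import json
    x,y,z,w=arc(th0,yaw); print(json.dumps(rows(dict(tool_pos=(x,y,z),tool_rot=(180,0,w)),[arc(t,yaw) for t in ths])))
E
python3 - <<'E'
from h import *
nx(164,-16,range(155,50,-9))
E
```

```text
time_s: 6.5
tool_pos: [0.4745, -0.0524, 0.2446]
tool_rot: [179.7, 0.0, -16.7]
force: [-3.9, -4.8, 4.1]
grip_width: 0.0007
grasp_force: 3.7
{'th': np.float64(167.0), 'r': 0.058, 'Ft': 5.56, 'Fr': 2.74, 'Mz': -0.322, 'Fz': np.float64(4.1), 'q': array([  38.,   -3.,  -34.,  102.,   -1.,   80., -102.])} -16.706047784771012
[{"x": 0.001, "y": -0.009, "z": -0.0, "turn": 0.0}, {"x": 0.003, "y": -0.018, "z": -0.0, "turn": 0.0}, {"x": 0.006, "y": -0.026, "z": -0.0, "turn": 0.0}, {"x": 0.011, "y": -0.034, "z": -0.0, "turn": 0.0}, {"x": 0.017, "y": -0.041, "z": -0.0, "turn": 0.0}, {"x": 0.024, "y": -0.047, "z": -0.0, "turn": 0.0}, {"x": 0.032, "y": -0.052, "z": -0.0, "turn": 0.0}, {"x": 0.04, "y": -0.055, "z": -0.0, "turn": 0.0}, {"x": 0.049, "y": -0.057, "z": -0.0, "turn": 0.0}, {"x": 0.058, "y": -0.058, "z": -0.0, "turn": 0.0}, {"x": 0.067, "y": -0.057, "z": -0.0, "turn": 0.0}, {"x": 0.076, "y": -0.055, "z": -0.0, "turn": 0.0}]
```

```bash
python3 -m crank '[{"x":0.001,"y":-0.009,"z":0,"turn":0},{"x":0.003,"y":-0.018,"z":0,"turn":0},{"x":0.006,"y":-0.026,"z":0,"turn":0},{"x":0.011,"y":-0.034,"z":0,"turn":0},{"x":0.017,"y":-0.041,"z":0,"turn":0}]'
python3 - <<'E'
from h import *
nx(119,-16,range(110,10,-9))
E
```

```text
time_s: 7.12
tool_pos: [0.5027, -0.0189, 0.2445]
tool_rot: [179.7, -0.0, -16.5]
force: [-3.9, -7.4, 6.9]
grip_width: 0.0001
grasp_force: 4.0
{'th': np.float64(121.3), 'r': 0.0545, 'Ft': 7.24, 'Fr': -4.31, 'Mz': -0.395, 'Fz': np.float64(6.9), 'q': array([  36.,    1.,  -37.,   99.,    1.,   80., -108.])} -16.485093059711584
[{"x": 0.007, "y": -0.006, "z": -0.0, "turn": 0.0}, {"x": 0.015, "y": -0.011, "z": -0.0, "turn": 0.0}, {"x": 0.023, "y": -0.014, "z": -0.0, "turn": 0.0}, {"x": 0.032, "y": -0.016, "z": -0.0, "turn": 0.0}, {"x": 0.041, "y": -0.017, "z": -0.0, "turn": 0.0}, {"x": 0.05, "y": -0.016, "z": -0.0, "turn": 0.0}, {"x": 0.059, "y": -0.014, "z": -0.0, "turn": 0.0}, {"x": 0.067, "y": -0.011, "z": -0.0, "turn": 0.0}, {"x": 0.075, "y": -0.006, "z": -0.0, "turn": 0.0}, {"x": 0.082, "y": 0.0, "z": -0.0, "turn": 0.0}, {"x": 0.088, "y": 0.007, "z": -0.0, "turn": 0.0}, {"x": 0.093, "y": 0.015, "z": -0.0, "turn": 0.0}]
```

```bash
python3 -m crank '[{"x":-0.003,"y":0.004,"z":0,"turn":0},{"x":-0.006,"y":0.007,"z":0,"turn":0},{"x":-0.006,"y":0.007,"z":0,"turn":0}]'
python3 - <<'E'
from h import *
o=env.get_obs(); print(state(o),o["wrist_torque"])
im=imaging.read_camera("scene"); cv2.imwrite("pics/s3.png",cv2.convertScaleAbs(cv2.resize(im[105:205,170:290,::-1],(720,600),interpolation=cv2.INTER_CUBIC),alpha=1.7,beta=20))
f=lambda P:((proj("scene",P)-[170,105])*6).round(0)
p=o["tool_pos"]
for d in(-.019,0,.019,.051,.07): print(d,f(p+[0,0,d]))
E
```

```text
time_s: 7.5
tool_pos: [0.4952, -0.0202, 0.2438]
tool_rot: [180.0, -0.0, -16.3]
force: [0.2, -0.2, 0.1]
grip_width: 0.0005
grasp_force: 0.0
{'th': np.float64(128.3), 'r': 0.0577, 'Ft': 0.0, 'Fr': -0.24, 'Mz': -0.0, 'Fz': np.float64(0.1), 'q': array([  36.,   -0.,  -37.,  100.,   -0.,   80., -107.])} [ 0.00094369  0.01255157 -0.01388213]
-0.019 [447. 388.]
0 [447. 363.]
0.019 [447. 338.]
0.051 [447. 294.]
0.07 [446. 268.]
```

View pics/s3.png

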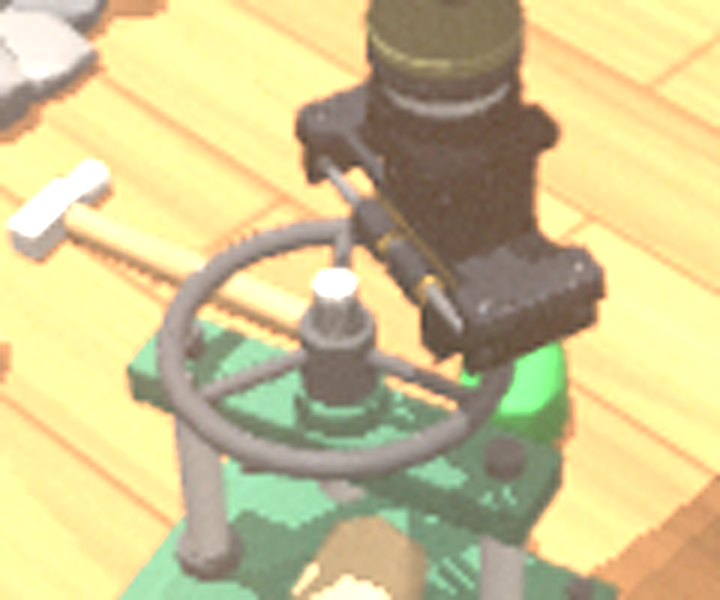

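The body is clear of the screw at (335,280). The body's near lower corner at (480,368) looks close to the rim, so I'll check its height.

```bash
python3 - <<'E'
from h import *
o=env.get_obs(); p=np.array(o["tool_pos"]); a=np.radians(o["tool_rot"][2]); X=np.array([np.cos(a),np.sin(a),0]); Y=np.array([np.sin(a),-np.cos(a),0])
f=lambda P:((proj("scene",P)-[170,105])*6).round(0)
for sx,sy in((.0375,-.095),(-.0375,-.095),(.0375,.095)):
  for d in (.03,.051,.07,.09): print(sx,sy,d,f(p+sx*X+sy*Y+[0,0,d]))
E
```

```text
0.0375 -0.095 0.03 [477. 463.]
0.0375 -0.095 0.051 [477. 434.]
0.0375 -0.095 0.07 [477. 408.]
0.0375 -0.095 0.09 [478. 379.]
-0.0375 -0.095 0.03 [602. 409.]
-0.0375 -0.095 0.051 [604. 380.]
-0.0375 -0.095 0.07 [606. 353.]
-0.0375 -0.095 0.09 [607. 325.]
0.0375 0.095 0.03 [300. 244.]
0.0375 0.095 0.051 [298. 215.]
0.0375 0.095 0.07 [297. 188.]
0.0375 0.095 0.09 [295. 159.]
```

The gripper body sits about 30 mm higher above the reported TCP than the figures say. So the tip is only catching the spoke's upper half, which explains the rising Fz. I'll lower 12 mm more.

```bash
sed -i 's/\.244,th-180/.232,th-180/' h.py; python3 -m crank '[{"x":0,"y":0,"z":0.003,"turn":0},{"x":0,"y":0,"z":0.006,"turn":0},{"x":0,"y":0,"z":0.009,"turn":0},{"x":0,"y":0,"z":0.012,"turn":0},{"x":0,"y":0,"z":0.012,"turn":0}]'
python3 - <<'E'
from h import *
nx(128.5,-16,range(120,20,-9))
E
```

```text
time_s: 8.18
tool_pos: [0.4954, -0.0201, 0.2314]
tool_rot: [180.0, 0.0, -16.3]
force: [0.6, 0.5, -0.6]
grip_width: 0.0002
grasp_force: 0.0
{'th': np.float64(128.1), 'r': 0.0576, 'Ft': -0.78, 'Fr': 0.07, 'Mz': 0.045, 'Fz': np.float64(-0.6), 'q': array([  36.,    0.,  -37.,  101.,    0.,   79., -107.])} -16.279965060621507
[{"x": 0.005, "y": -0.007, "z": -0.0, "turn": 0.0}, {"x": 0.012, "y": -0.013, "z": -0.0, "turn": 0.0}, {"x": 0.02, "y": -0.018, "z": -0.0, "turn": 0.0}, {"x": 0.028, "y": -0.021, "z": -0.0, "turn": 0.0}, {"x": 0.037, "y": -0.023, "z": -0.0, "turn": 0.0}, {"x": 0.046, "y": -0.024, "z": -0.0, "turn": 0.0}, {"x": 0.055, "y": -0.024, "z": -0.0, "turn": 0.0}, {"x": 0.064, "y": -0.022, "z": -0.0, "turn": 0.0}, {"x": 0.073, "y": -0.018, "z": -0.0, "turn": 0.0}, {"x": 0.08, "y": -0.014, "z": -0.0, "turn": 0.0}, {"x": 0.088, "y": -0.008, "z": -0.0, "turn": 0.0}, {"x": 0.094, "y": -0.001, "z": -0.0, "turn": 0.0}]
```

```bash
python3 -m crank '[{"x":0.005,"y":-0.007,"z":0,"turn":0},{"x":0.012,"y":-0.013,"z":0,"turn":0},{"x":0.020,"y":-0.018,"z":0,"turn":0},{"x":0.028,"y":-0.021,"z":0,"turn":0},{"x":0.037,"y":-0.023,"z":0,"turn":0}]'
python3 - <<'E'
from h import *
nx(84,-16,range(75,-30,-9))
E
```

```text
time_s: 8.8
tool_pos: [0.5355, -0.0095, 0.2309]
tool_rot: [179.8, 0.3, -16.3]
force: [-7.4, -3.0, 1.9]
grip_width: 0.0003
grasp_force: 3.3
{'th': np.float64(85.4), 'r': 0.0561, 'Ft': 7.11, 'Fr': -3.59, 'Mz': -0.399, 'Fz': np.float64(1.9), 'q': array([  34.,    7.,  -38.,   96.,    4.,   79., -111.])} -16.337557284102203
[{"x": 0.009, "y": -0.001, "z": -0.0, "turn": 0.0}, {"x": 0.018, "y": -0.0, "z": -0.0, "turn": 0.0}, {"x": 0.027, "y": 0.002, "z": -0.0, "turn": 0.0}, {"x": 0.035, "y": 0.005, "z": -0.0, "turn": 0.0}, {"x": 0.043, "y": 0.01, "z": -0.0, "turn": 0.0}, {"x": 0.05, "y": 0.015, "z": -0.0, "turn": 0.0}, {"x": 0.056, "y": 0.022, "z": -0.0, "turn": 0.0}, {"x": 0.061, "y": 0.03, "z": -0.0, "turn": 0.0}, {"x": 0.065, "y": 0.038, "z": -0.0, "turn": 0.0}, {"x": 0.067, "y": 0.047, "z": -0.0, "turn": 0.0}, {"x": 0.068, "y": 0.056, "z": -0.0, "turn": 0.0}, {"x": 0.068, "y": 0.065, "z": -0.0, "turn": 0.0}]
```

```bash
python3 -m crank '[{"x":0.009,"y":-0.001,"z":0,"turn":0},{"x":0.018,"y":0,"z":0,"turn":0},{"x":0.027,"y":0.002,"z":0,"turn":0},{"x":0.035,"y":0.005,"z":0,"turn":0},{"x":0.043,"y":0.010,"z":0,"turn":0},{"x":0.050,"y":0.015,"z":0,"turn":0},{"x":0.056,"y":0.022,"z":0,"turn":0},{"x":0.061,"y":0.030,"z":0,"turn":0},{"x":0.065,"y":0.038,"z":0,"turn":0},{"x":0.067,"y":0.047,"z":0,"turn":0},{"x":0.068,"y":0.056,"z":0,"turn":0},{"x":0.068,"y":0.065,"z":0,"turn":0}]'
python3 - <<'E'
from h import *
nx(-24,-16,range(-33,-115,-9))
im=imaging.read_camera("top"); cv2.imwrite("pics/t4.png",cv2.resize(im[130:240,230:340,::-1],(500,500)))
E
```

```text
time_s: 10.3
tool_pos: [0.585, -0.0842, 0.2312]
tool_rot: [-179.6, 0.2, -16.0]
force: [-0.2, 8.4, -2.0]
grip_width: 0.0003
grasp_force: 3.1
{'th': np.float64(-19.1), 'r': 0.0571, 'Ft': 7.92, 'Fr': -2.91, 'Mz': -0.452, 'Fz': np.float64(-2.0), 'q': array([  36.,   14.,  -35.,   89.,    8.,   80., -106.])} -16.02823716429885
[{"x": -0.002, "y": 0.009, "z": -0.0, "turn": 0.0}, {"x": -0.005, "y": 0.017, "z": -0.0, "turn": 0.0}, {"x": -0.01, "y": 0.025, "z": -0.0, "turn": 0.0}, {"x": -0.016, "y": 0.032, "z": -0.0, "turn": 0.0}, {"x": -0.023, "y": 0.038, "z": -0.0, "turn": 0.0}, {"x": -0.03, "y": 0.043, "z": -0.0, "turn": 0.0}, {"x": -0.039, "y": 0.047, "z": -0.0, "turn": 0.0}, {"x": -0.047, "y": 0.049, "z": -0.0, "turn": 0.0}, {"x": -0.056, "y": 0.05, "z": -0.0, "turn": 0.0}, {"x": -0.066, "y": 0.049, "z": -0.0, "turn": 0.0}]
```

View pics/t4.png

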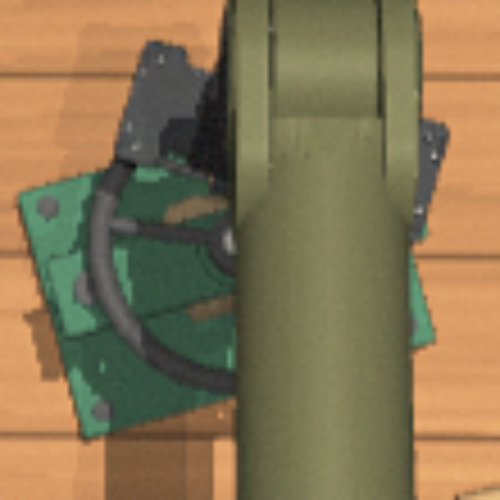

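The top view shows a spoke meeting the rim at crop (112,226), about 83°. So the pushed spoke is at about −37° and q ≈ 5.1.

```bash
python3 -m crank '[{"x":-0.002,"y":0.009,"z":0,"turn":0},{"x":-0.005,"y":0.017,"z":0,"turn":0},{"x":-0.010,"y":0.025,"z":0,"turn":0},{"x":-0.016,"y":0.032,"z":0,"turn":0},{"x":-0.023,"y":0.038,"z":0,"turn":0},{"x":-0.030,"y":0.043,"z":0,"turn":0},{"x":-0.039,"y":0.047,"z":0,"turn":0},{"x":-0.047,"y":0.049,"z":0,"turn":0}]'
python3 - <<'E'
from h import *
nx(-96,-16,range(-100,-150,-4))
E
```

```text
time_s: 11.35
tool_pos: [0.5291, -0.1221, 0.2327]
tool_rot: [-179.8, -0.4, -16.2]
force: [7.4, 3.2, -1.4]
grip_width: 0.0006
grasp_force: 3.1
{'th': np.float64(-92.0), 'r': 0.0567, 'Ft': 7.3, 'Fr': -3.43, 'Mz': -0.414, 'Fz': np.float64(-1.4), 'q': array([ 42.,   6., -34.,  96.,   3.,  79., -99.])} -16.19960745330345
[{"x": -0.004, "y": 0.001, "z": -0.0, "turn": 0.0}, {"x": -0.008, "y": 0.001, "z": -0.0, "turn": 0.0}, {"x": -0.012, "y": 0.001, "z": -0.0, "turn": 0.0}, {"x": -0.016, "y": 0.001, "z": -0.0, "turn": 0.0}, {"x": -0.02, "y": -0.0, "z": -0.0, "turn": 0.0}, {"x": -0.024, "y": -0.001, "z": -0.0, "turn": 0.0}, {"x": -0.028, "y": -0.002, "z": -0.0, "turn": 0.0}, {"x": -0.032, "y": -0.003, "z": -0.0, "turn": 0.0}, {"x": -0.035, "y": -0.005, "z": -0.0, "turn": 0.0}, {"x": -0.039, "y": -0.007, "z": -0.0, "turn": 0.0}, {"x": -0.043, "y": -0.009, "z": -0.0, "turn": 0.0}, {"x": -0.046, "y": -0.011, "z": -0.0, "turn": 0.0}, {"x": -0.049, "y": -0.014, "z": -0.0, "turn": 0.0}]
```

```bash
python3 -m crank '[{"x":-0.004,"y":0.001,"z":0,"turn":0},{"x":-0.008,"y":0.001,"z":0,"turn":0},{"x":-0.012,"y":0.001,"z":0,"turn":0},{"x":-0.016,"y":0.001,"z":0,"turn":0},{"x":-0.020,"y":0,"z":0,"turn":0}]'
python3 - <<'E'
from h import *
nx(-116,-16,[-120,-123])
E
python3 -m crank '[{"x":-0.004,"y":-0.001,"z":0,"turn":0},{"x":-0.0065,"y":-0.0025,"z":0,"turn":0}]'
python3 - <<'E'
from h import *
nx(-123,-16,[-126,-129,-132,-135,-138,-141,-144])
E
```

```text
time_s: 11.98
tool_pos: [0.5104, -0.1179, 0.2332]
tool_rot: [-179.9, -0.5, -16.3]
force: [7.5, 0.5, -0.3]
grip_width: 0.0005
grasp_force: 2.7
{'th': np.float64(-111.5), 'r': 0.0563, 'Ft': 6.79, 'Fr': -3.21, 'Mz': -0.383, 'Fz': np.float64(-0.3), 'q': array([ 43.,   4., -34.,  98.,   2.,  78., -98.])} -16.25280568308188
[{"x": -0.004, "y": -0.001, "z": -0.0, "turn": 0.0}, {"x": -0.007, "y": -0.002, "z": -0.0, "turn": 0.0}]
time_s: 12.22
tool_pos: [0.5045, -0.1145, 0.2331]
tool_rot: [-180.0, -0.5, -16.3]
force: [6.3, -1.3, 0.5]
grip_width: 0.0002
grasp_force: 2.7
{'th': np.float64(-118.5), 'r': 0.0557, 'Ft': 6.1, 'Fr': -1.87, 'Mz': -0.34, 'Fz': np.float64(0.5), 'q': array([ 43.,   3., -34.,  99.,   2.,  78., -98.])} -16.285304503376285
[{"x": -0.003, "y": -0.001, "z": -0.0, "turn": 0.0}, {"x": -0.006, "y": -0.002, "z": -0.0, "turn": 0.0}, {"x": -0.008, "y": -0.003, "z": -0.0, "turn": 0.0}, {"x": -0.011, "y": -0.005, "z": -0.0, "turn": 0.0}, {"x": -0.014, "y": -0.006, "z": -0.0, "turn": 0.0}, {"x": -0.016, "y": -0.008, "z": -0.0, "turn": 0.0}, {"x": -0.019, "y": -0.01, "z": -0.0, "turn": 0.0}]
```

```bash
cat > s.py <<'E'
import sys
from h import *
a=float(sys.argv[1]); nx(a,-16,[a-3,a-6,a-9,a-12])
E
python3 -m crank '[{"x":-0.003,"y":-0.001,"z":0,"turn":0},{"x":-0.006,"y":-0.002,"z":0,"turn":0},{"x":-0.008,"y":-0.003,"z":0,"turn":0}]' | sed -n 4p; python3 s.py -132
```

```text
force: [5.9, -0.7, -0.0]
{'th': np.float64(-127.0), 'r': 0.0553, 'Ft': 5.1, 'Fr': -2.97, 'Mz': -0.282, 'Fz': np.float64(-0.0), 'q': array([ 43.,   2., -34., 100.,   1.,  78., -97.])} -16.296066372345663
[{"x": -0.003, "y": -0.001, "z": -0.0, "turn": 0.0}, {"x": -0.005, "y": -0.003, "z": -0.0, "turn": 0.0}, {"x": -0.008, "y": -0.005, "z": -0.0, "turn": 0.0}, {"x": -0.01, "y": -0.006, "z": -0.0, "turn": 0.0}]
```

```bash
python3 -m crank '[{"x":-0.003,"y":-0.002,"z":0,"turn":0},{"x":-0.005,"y":-0.004,"z":0,"turn":0}]' | sed -n 4p; python3 s.py -138
```

```text
force: [4.6, -3.0, 0.4]
{'th': np.float64(-133.4), 'r': 0.0546, 'Ft': 5.4, 'Fr': -1.03, 'Mz': -0.295, 'Fz': np.float64(0.4), 'q': array([ 43.,   1., -34., 100.,   1.,  78., -98.])} -16.326861862310874
[{"x": -0.003, "y": -0.002, "z": -0.0, "turn": 0.0}, {"x": -0.005, "y": -0.003, "z": -0.0, "turn": 0.0}, {"x": -0.007, "y": -0.005, "z": -0.0, "turn": 0.0}, {"x": -0.01, "y": -0.007, "z": -0.0, "turn": 0.0}]
```

```bash
python3 -m crank '[{"x":-0.003,"y":-0.002,"z":0,"turn":0},{"x":-0.006,"y":-0.004,"z":0,"turn":0},{"x":-0.008,"y":-0.005,"z":0,"turn":0}]' | sed -n 4p; python3 s.py -147
```

```text
force: [7.7, -5.1, 0.8]
{'th': np.float64(-142.4), 'r': 0.0543, 'Ft': 8.73, 'Fr': -2.96, 'Mz': -0.474, 'Fz': np.float64(0.8), 'q': array([ 43.,  -0., -34., 101.,   0.,  78., -98.])} -16.340235867954075
[{"x": -0.002, "y": -0.002, "z": -0.0, "turn": 0.0}, {"x": -0.004, "y": -0.004, "z": -0.0, "turn": 0.0}, {"x": -0.006, "y": -0.006, "z": -0.0, "turn": 0.0}, {"x": -0.008, "y": -0.009, "z": -0.0, "turn": 0.0}]
```

```bash
python3 -m crank '[{"x":-0.002,"y":-0.0025,"z":0,"turn":0},{"x":-0.004,"y":-0.005,"z":0,"turn":0}]' | sed -n 4p; python3 s.py -153
```

```text
force: [8.1, -7.4, -1.6]
{'th': np.float64(-147.9), 'r': 0.0533, 'Ft': 10.61, 'Fr': -2.95, 'Mz': -0.565, 'Fz': np.float64(-1.6), 'q': array([ 42.,  -1., -34., 102.,  -0.,  78., -98.])} -16.3965710445777
[{"x": -0.002, "y": -0.002, "z": -0.0, "turn": 0.0}, {"x": -0.004, "y": -0.005, "z": -0.0, "turn": 0.0}, {"x": -0.006, "y": -0.007, "z": -0.0, "turn": 0.0}, {"x": -0.007, "y": -0.01, "z": -0.0, "turn": 0.0}]
```

The torque is rising steadily, so the foot is bearing on the stone at about 25–28 N. One small final nudge, then check.

```bash
python3 -m crank '[{"x":-0.001,"y":-0.001,"z":0,"turn":0},{"x":-0.001,"y":-0.001,"z":0,"turn":0}]' | sed -n 4p; python3 s.py -154.5
```

```text
force: [7.5, -6.6, -1.3]
{'th': np.float64(-149.3), 'r': 0.0532, 'Ft': 9.54, 'Fr': -3.04, 'Mz': -0.507, 'Fz': np.float64(-1.3), 'q': array([ 42.,  -1., -34., 102.,  -0.,  78., -98.])} -16.396565199640328
[{"x": -0.002, "y": -0.002, "z": -0.0, "turn": 0.0}, {"x": -0.004, "y": -0.005, "z": -0.0, "turn": 0.0}, {"x": -0.005, "y": -0.007, "z": -0.0, "turn": 0.0}, {"x": -0.007, "y": -0.01, "z": -0.0, "turn": 0.0}]
```

```bash
python3 -m crank '[{"x":0.003,"y":0.003,"z":0,"turn":0},{"x":0.006,"y":0.007,"z":0,"turn":0},{"x":0.010,"y":0.012,"z":0,"turn":0},{"x":0.010,"y":0.012,"z":0,"turn":0},{"x":0.010,"y":0.012,"z":-0.02,"turn":0},{"x":0.010,"y":0.012,"z":-0.06,"turn":0},{"x":0.010,"y":0.012,"z":-0.11,"turn":0},{"x":0.010,"y":0.012,"z":-0.16,"turn":0},{"x":0.010,"y":0.012,"z":-0.16,"turn":0}]'
python3 - <<'E'
from h import *
im=imaging.read_camera("scene"); cv2.imwrite("pics/s5.png",cv2.resize(im[100:250,150:310,::-1],(640,600),interpolation=cv2.INTER_CUBIC))
E
```

```text
time_s: 14.85
tool_pos: [0.489, -0.1034, 0.3958]
tool_rot: [-180.0, -0.4, -16.2]
force: [0.1, -0.3, -0.0]
grip_width: 0.0003
grasp_force: 0.0
```

View pics/s5.png

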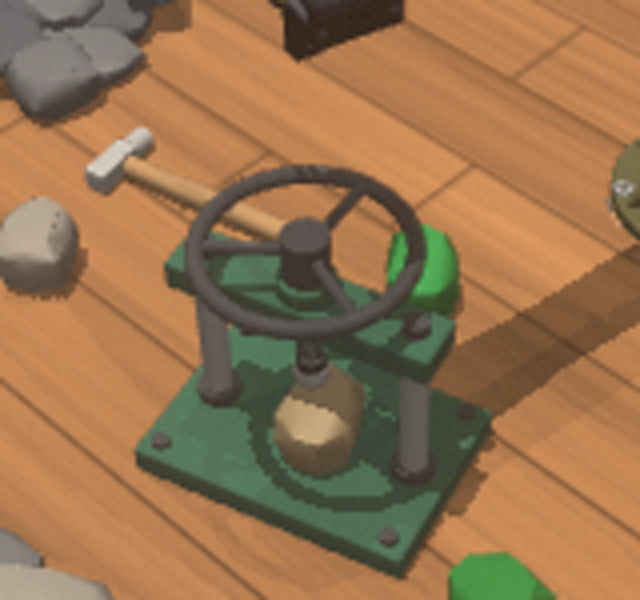

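The foot rests on the intact stone at about (315,375). The wheel is free, the tool is clear above, and the bystanders haven't moved.

```bash
python3 -c "
from cell import env
print(env.sign_off())"
```

```text
the job is handed in; nothing more can be done
None
```

I wound the handwheel clockwise about 1.15 turns until the torque rose, putting an estimated 25–33 N on the stone. I then let go, lifted the arm clear and handed the job in; the last picture shows the foot on the intact stone and the hammer and lump in place (the slab was out of frame).

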